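# Get the caliper out of its slide-lid case

## Task

The vernier caliper is needed and lies in the shut wooden case on the trolley. Open the case - its lid is held by a lip at the end next to the pull block, so lift that end over the lip, then slide the lid out of its grooves - and lay the lid flat on the trolley top, pull block up. Then take the caliper out and lay it flat on the bare trolley top too, without dropping lid or caliper and without disturbing the other things standing about.

Things in the scene. Friction and masses are not known exactly. Their poses are not given: they have to be found in the camera images.
- slide_case: Wooden case screwed to the trolley: 248 mm long (its x), 124 wide (y), 56 high; origin at the centre of its underside, z up. Its -x end has the lip; the +x end is closed. Inside 228 x 100 mm, floor at z = 7 mm. The shut lid lies on groove floors at z = 40 mm. Rails at z = 49 mm cover the grooves over the rear 90 mm only (x +24 to +114 mm); further forward they are open above.
- lip_top (a point): Top of the end lip of the case, middle of its length, axes as the case. The lip is 6 mm thick and stands 5 mm above the groove floor, blocking the shut lid. The lid's lip end can rise about 10 mm (7 to 8 mm at the pull block) before its rear end binds under the rails; raised so, it slides over the lip towards the case's -x, and after 95 mm it is clear of the rails and can be lifted away.
- lid_pull (a point): Centre of the pull block, a dark wooden block on the lid: 14 mm thick along the slide (this x), 46 mm across, 28 mm high from the top of the lid; pinch its 14 mm from above. 40 mm from the lid's lip end, 74.5 mm from its centre, 19 mm above its underside. Axes: x along the lid away from the lip end, z up from the lid. The lid always starts shut.
- lid_centre (a point): Centre of the lid board, 229 mm (x) x 108 mm x 5 mm thick, 0.11 kg; same axes as lid_pull; 2.5 mm above the lid's underside.
- case_lid: The lid, loose; origin at the centre of its underside, axes as lid_pull.
- caliper_slider (a point): Grip point of the steel caliper: the sliding head (locked here), 25 mm wide (this x), 10 mm thick; pinch the 25 mm from above. y runs along the beam towards the jaws, z up; 6 mm above the caliper's underside. Beam 16 mm wide, from +56 to -144 mm along y; the jaws stick out 48 mm to -x, from 14 mm ahead in y.
- caliper: The caliper, 61 x 201 x 17 mm, 0.15 kg, loose; origin at the centre of its underside, axes as caliper_slider. In the case it lies along it on two 20 mm high felt rests, underside down, jaws at the lip end, under the lid. At the sliding head about 30 mm are free on either side to the case walls and 14 mm beneath.
- tape_roll: Masking tape roll lying near the front edge, 104 mm across, 24 mm high; a bystander.
- mirror_cover: White door-mirror cap, 140 x 230 x 86 mm, at the front right corner; a bystander. The trolley top to the right of the case (x from 0.45 to 0.69 m, y from -0.41 to -0.13 m) is bare.
- mix_cup: Clear mixing cup, 71 mm across, 86 mm high, on the left; a bystander.
- mix_tin: Small open tin, 54 mm across, 94 mm high, on the left; a bystander.
- sand_pad: Sanding block, 64 x 118 x 31 mm, behind the case; a bystander.
- paint_brush: Flat brush, 188 mm long, near the front edge; a bystander.

How it is judged:
By the outcome, as a careful person would: the job done as asked, in the order asked, and still so for the second after the job is handed in, with the robot touching nothing.
It also fails if it takes over 58 s, if anything falls off the work surface, if the arm or the gripper's body presses on something with over 40 N, if the wrist force passes 120 N, or if a joint passes its speed limit or range.

## Robot

A 7-joint arm with a two-finger parallel gripper is mounted at the origin on a cart in front of the work surface, level with it; the furniture and walls round the work are solid. World frame = base frame: x ahead of the robot, y to its left, z up, the work surface at z = 0. Lengths are in m, angles in rad, forces in N, time in s.
With the tool pointing down it reaches from about 0.425 to 0.925 m from the base axis. Payload 6.8 kg.
Tool frame: the origin (TCP) lies at the very end of the fingers, on their centre line; the grasp point (between the pads) lies bot.grip_point_offset behind it (bot.grip_point_offset is the distance from the TCP to the grasp point, in m); z points along the fingers, y is the line along which they close (so a half turn about z gives the same grasp; the last joint's range is limited). The gripper opens to 85 mm and grips with 20 to 120 N. Pads are 22 mm wide; open, the fingers measure 114 mm over their backs; the gripper's body (76 mm by 85 mm) begins 54 mm behind the grasp point. The pads swing forward as they close: fully open they stand 13 mm farther back than shut.
Start: joints at [1.163, 0.477, 0.022, 1.555, -0.011, 1.109, -0.083], TCP at [0.199, -0.645, 0.231] pointing down, gripper open.
Joint ranges: [-2.96, 2.96], [-0.34, 2.1], [-1.41, 1.46], [0.24, 2.44], [-1.37, 4.51], [0.17, 1.92], [-2.96, 2.96]. Speed limits (rad/s): [2.39, 2.39, 3.14, 3.14, 3.14, 3.14, 3.14].

## Interface

Orientations are given as a unit quaternion [w, x, y, z].
In Python, from station import bot, imaging gives the robot as it stands. The module is installed in compiled form; this text tells all that it offers.
- The arm moves only by the tool carry_out, never from a script. Its argument "targets" is one flat list of numbers, 5 for each row, row after row: the closure in counts, from 0 (fully open) to 255 (shut), then the shift along the world's x, y, z in mm, then the turn about the world's z in degrees. A call has 1 to 20 rows; each row shifts and turns the commanded pose from where the row before left it; what a row does not reach is not made up. A row lasts 1/10 s, in which the tool goes at most 50 mm and 8.59 degrees, less where a joint would pass 70% of its speed; a pose out of reach is approached as far as the arm can. A call is refused whole if a number of a shift passes 50 or a number of a turn 8.59, either way. A call with a gripper value outside its range is refused whole. The fingers move at their own pace and stop on an object; "newtons" is the grip in N (left out, the last holds). Time passes only in rows, so rows that do not move let the fingers close. It gives the time, the measured TCP pose, the force, the opening and the grip force at its end, in the units of the state.
- bot.get_obs(): the state, without advancing time (a new reading comes with each control period).
- imaging.read_camera(name): name is "side" or "top"; returns a dict with "frame" (384x512x3 uint8, red, green, blue), "fov_y" (degrees; the focal length in pixels is half the picture's height over the tangent of half this angle, whatever the lens; pixels are square), "cx", "cy" (the principal point, pixels), "k1" (the pictures are not rectified: a ray, as slopes to the right and down, at radius r is drawn at 1 + k1 r^2 times it, then the intrinsics apply), "pose" (4x4, takes a point from camera to world coordinates). Camera axes: x right, y up, looking along -z (the intrinsics and any distortion apply to the point x, -y, -z); pixel columns grow to the right and rows downward; lengths in m; the calibration is good to about 2 mm. A picture is of the moment at which its call begins. There is no depth.
- bot.hand_in(): hands the job in; it is judged then, once.
The state is a dict: "t": time; "q": joint angles; "joint_vel": joint speeds; "joint_torque": joint torques, N m; "eef_pos": TCP position; "tool_rot": TCP orientation; "contact_force": force on the tool from outside, world axes, zero at the start; "torque": the same for the moment, N m; "gripper_width": opening from 0.0 (shut) to 1.0 (fully open); "grasp_force": force on a finger pad.
Only numpy, scipy, OpenCV 4.12 (cv2) and the standard library are available. Lean on these libraries where they do the work, as an engineer would, in place of code of your own. Each camera call takes 0.05 s, during which the arm holds its last target. There are 200 camera calls.

## Working session

There is one attempt and no reset: what is moved stays moved. The work goes in short steps, Python scripts to look and compute and a tool call to move; the robot and the scene stay as the last step left them, time stands still between calls to the robot, and variables do not carry over. Pictures are saved under pics/ and viewed, at most 10 in all, crops included, and the job is handed in when it is done.

Besides the shell and the picture viewer there is one more tool, called after "Call:" as name(argument=value, ...), one argument or row to a line, values as JSON. carry_out: Moves the arm, as the interface text tells. Its arguments: {"type":"object","properties":{"targets":{"type":"array","items":{"type":"number"}},"newtons":{"type":"number"}},"required":["targets"]}

```bash
mkdir -p pics
cat > h.py <<'E'
import numpy as np, cv2
from station import bot, imaging
def grab(n,save=None):
    c=imaging.read_camera(n)
    if save: cv2.imwrite('pics/'+save,c['frame'][:,:,::-1])
    return c
def K(c):
    h=c['frame'].shape[0]; f=h/2/np.tan(np.radians(c['fov_y'])/2)
    return np.array([[f,0,c['cx']],[0,f,c['cy']],[0,0,1.]]), np.array([c['k1'],0,0,0,0.])
def ray(c,uv):
    k,d=K(c); p=cv2.undistortPointsIter(np.array(uv,float).reshape(-1,1,2),k,d,None,None,(3,100,1e-10)).reshape(-1,2)
    P=np.array(c['pose']); v=np.c_[p[:,0],-p[:,1],-np.ones(len(p))]@P[:3,:3].T
    return P[:3,3],v
def onz(c,uv,z):
    o,v=ray(c,uv); return o+v*((z-o[2])/v[:,2])[:,None]
def proj(c,X):
    P=np.array(c['pose']); x=(np.atleast_2d(X)-P[:3,3])@P[:3,:3]; k,d=K(c)
    x=x*[1,-1,-1]
    return cv2.projectPoints(x,np.zeros(3),np.zeros(3),k,d)[0].reshape(-1,2)
E
python3 - <<'E'
from h import *
np.set_printoptions(precision=4,suppress=True)
for n in('top','side'):
    c=grab(n,n+'0.png'); print(n,c['pose'],c['fov_y'],c['cx'],c['cy'],c['k1'])
o=bot.get_obs(); print(o, bot.grip_point_offset)
E
```

```text
top [[-0.0031  0.9819 -0.1895  0.3193]
 [-1.     -0.0021  0.0058  0.0233]
 [ 0.0053  0.1895  0.9819  1.3798]
 [ 0.      0.      0.      1.    ]] 52.618418882428465 260.4152766320855 188.39874969224337 -0.007649342686863455
side [[-0.8469  0.2455 -0.4717 -0.0753]
 [-0.5316 -0.4155  0.738   1.0357]
 [-0.0148  0.8758  0.4824  0.7494]
 [ 0.      0.      0.      1.    ]] 52.23575430099881 256.34138340253514 187.95133439799685 -0.11770054855172084
{'t': 0.1, 'q': array([ 1.163 ,  0.4777,  0.0223,  1.5563, -0.0115,  1.1093, -0.0831]), 'joint_vel': array([ 0.001 , -0.0013, -0.    , -0.0031,  0.0002, -0.0001, -0.0023]), 'joint_torque': array([  0.0038, -59.7769,   1.6134, -28.1959,   0.0128,   0.005 ,
        -0.    ]), 'eef_pos': array([ 0.1991, -0.6444,  0.2304]), 'tool_rot': array([-0.0008,  0.9888,  0.1493, -0.0002]), 'contact_force': array([0.6199, 0.1185, 0.4587]), 'torque': array([0.0325, 0.0024, 0.0389]), 'grasp_force': 0.0, 'gripper_width': 0.9972047514484671} 0.0187
```

View pics/top0.png

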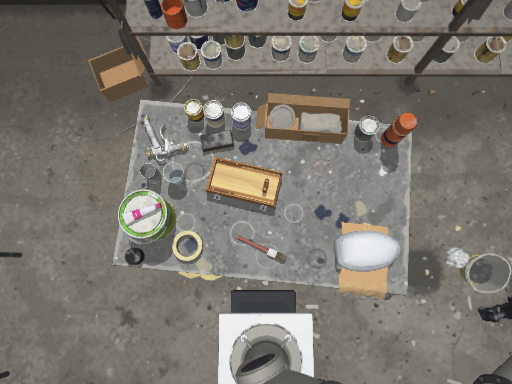

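View pics/side0.png

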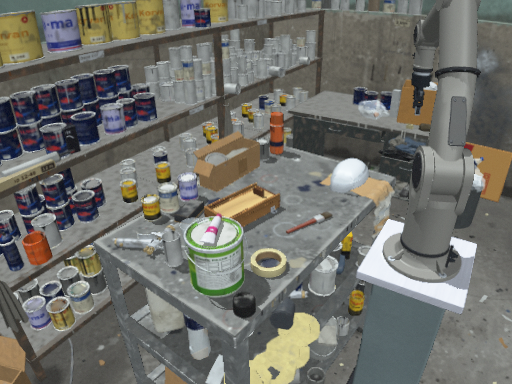

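The top view shows the case at about (245,183), with its pull block at (266,187), so the lip end faces right (-y). The bare area lies to its right. I'll zoom in on both views.

Run:
```python
import cv2,numpy as np
a=cv2.imread('pics/top0.png')[150:220,200:290]; b=cv2.imread('pics/side0.png')[175:235,195:290]
a=cv2.resize(a,None,fx=8,fy=8,interpolation=cv2.INTER_CUBIC);cv2.imwrite('pics/topc.png',a)
b=cv2.resize(b,None,fx=8,fy=8,interpolation=cv2.INTER_CUBIC);cv2.imwrite('pics/sidec.png',b)
```

```text
(no output)
```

View pics/topc.png

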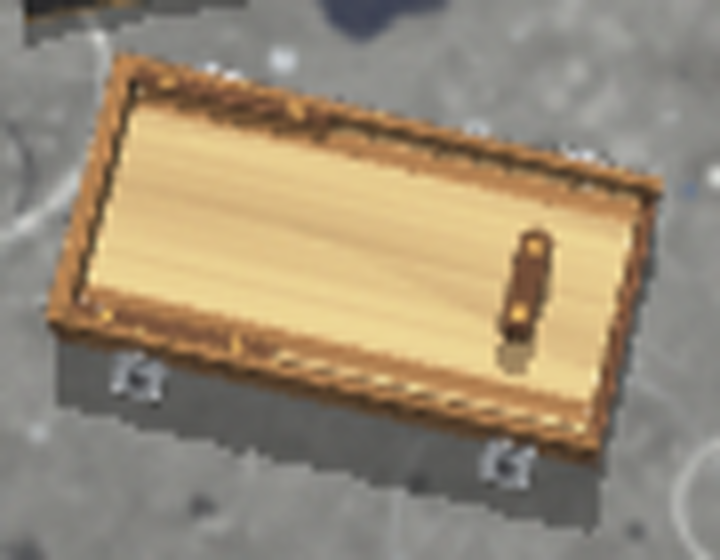

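View pics/sidec.png

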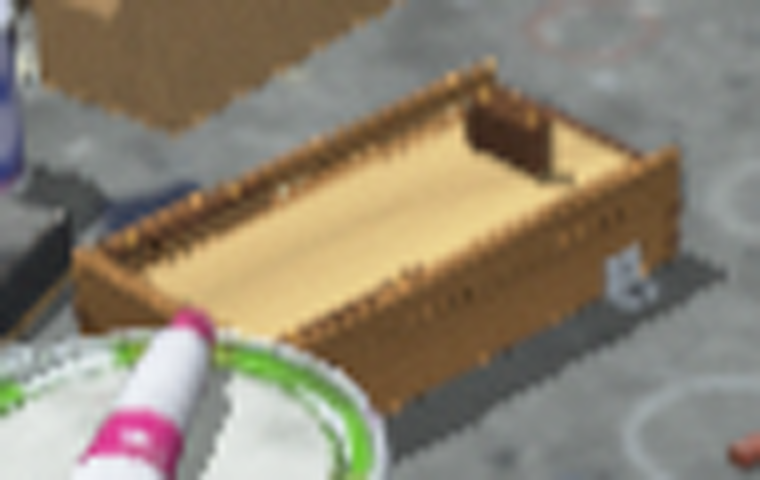

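Top crop: the case's rim corners are at about (120,58), (55,330), (660,183) and (598,460), and the pull block's top is centred near (528,280). In the side crop the block's top edges run from (470,100) to (550,125). Next I turn these into a pose.

Run:
```python
from h import *
np.set_printoptions(precision=4,suppress=True)
c=grab('top'); s=grab('side')
t=lambda p:(np.array(p,float)-3.5)/8+[200,150]
u=lambda p:(np.array(p,float)-3.5)/8+[195,175]
R=onz(c,t([[120,58],[55,330],[660,183],[598,460]]),.056); print(R)
print('len',np.linalg.norm(R[0]-R[2]),np.linalg.norm(R[1]-R[3]),'w',np.linalg.norm(R[0]-R[1]),np.linalg.norm(R[2]-R[3]))
ctr=R.mean(0); ax=(R[0]-R[2])+(R[1]-R[3]); ax/=np.linalg.norm(ax); yaw=np.degrees(np.arctan2(ax[1],ax[0])); print(ctr,yaw)
ay=np.array([-ax[1],ax[0],0])
print('case x axis',ax,'y',ay)
S=onz(s,u([[490,62],[680,150],[78,252]]),.056); print('side',S)
m=lambda x,y,z: ctr*[1,1,0]+ax*x+ay*y+[0,0,z]
print('model corners side', (proj(s,[m(-124,0,0)*0+m(-.124,y,.056) for y in(-.062,.062)]+[m(.124,-.062,.056),m(.124,.062,.056)])-[195,175])*8+3.5)
print('pull',onz(c,t([[528,278]]),.073), onz(s,u([[512,112]]),.073))
for x in(-.0735,-.0755): 
  P=m(x,0,.073);print('pull model',P,(proj(c,P)-[200,150])*8+3.5,(proj(s,P)-[195,175])*8+3.5)
# block mask triangulation-free: dark blob in top
f=cv2.cvtColor(c['frame'],cv2.COLOR_RGB2HSV); k=(f[:,:,2]<140)&(f[:,:,1]>90)
```

```text
[[ 0.6885  0.1769  0.056 ]
 [ 0.5666  0.2027  0.056 ]
 [ 0.6315 -0.0604  0.056 ]
 [ 0.5092 -0.032   0.056 ]]
len 0.2440137943159041 0.2416178237844749 w 0.1245763785867171 0.12549244188904043
[0.599  0.0718 0.056 ] 76.37657891224076
case x axis [0.2355 0.9719 0.    ] y [-0.9719  0.2355  0.    ]
side [[ 0.6278 -0.0613  0.056 ]
 [ 0.51   -0.0336  0.056 ]
 [ 0.6873  0.1734  0.056 ]]
model corners side [[488.3674  59.1585]
 [681.5941 149.8324]
 [ 69.7788 255.8015]
 [259.329  369.7375]]
pull [[ 0.5857 -0.002   0.073 ]] [[0.5768 0.0008 0.073 ]]
pull model [0.5816 0.0003 0.073 ] [[522.4677 287.3026]] [[503.3622 108.9466]]
pull model [ 0.5812 -0.0016  0.073 ] [[527.0037 288.3699]] [[506.5558 107.3981]]
```

The two views agree to about 3 mm on the case: centre (0.599, 0.072), yaw 76.4°, pull at about (0.581, -0.001) with its top at z = 73 mm. The fingers must turn by -30.8°. I'll fly to a point above the pull.

Call:
carry_out(
  targets=[0, 19, 32, -4, -1.54, 0, 19, 32, -4, -1.54, 0, 19, 32, -4, -1.54, 0, 19, 32, -4, -1.54, 0, 19, 32, -4, -1.54, 0, 19, 32, -4, -1.54, 0, 19, 32, -4, -1.54, 0, 19, 32, -4, -1.54, 0, 19, 32, -4, -1.54, 0, 19, 32, -4, -1.54, 0, 19, 32, -4, -1.54, 0, 19, 32, -4, -1.54, 0, 19, 32, -4, -1.54, 0, 19, 32, -4, -1.54, 0, 19, 32, -4, -1.54, 0, 19, 32, -4, -1.54, 0, 19, 32, -4, -1.54, 0, 19, 32, -4, -1.54, 0, 19, 32, -4, -1.54, 0, 19, 32, -4, -1.54],
  newtons=40,
)

```text
t: 2.2
eef_pos: [0.5799, -0.0036, 0.1511]
tool_rot: [0.0, 0.993, -0.119, -0.0]
contact_force: [0.5, -0.4, 0.2]
gripper_width: 0.994
grasp_force: 0.0
```

Call:
carry_out(
  targets=[0, 2, 4, -15, 0, 0, 0, 0, -20, 0, 0, 0, 0, -20, 0, 0, 0, 0, -20, 0, 0, 0, 0, -15, 0, 0, 0, 0, -8, 0, 0, 0, 0, -4, 0, 0, 0, 0, 0, 0, 0, 0, 0, 0, 0],
)

```text
t: 3.1
eef_pos: [0.5819, -0.0009, 0.05]
tool_rot: [-0.0, 0.993, -0.119, 0.001]
contact_force: [-0.4, -0.5, 0.3]
gripper_width: 1.002
grasp_force: 0.0
```

Run:
```python
from h import *
c=grab('top');s=grab('side')
a=cv2.resize(c['frame'][140:230,195:295],(600,540),interpolation=2);b=cv2.resize(s['frame'][150:230,200:300],None,fx=6,fy=6,interpolation=2)[:, :]
b=cv2.resize(s['frame'][170:215,220:285],None,fx=9,fy=9,interpolation=2);cv2.imwrite('pics/g1.png',b[:,:,::-1])
```

```text
(no output)
```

View pics/g1.png

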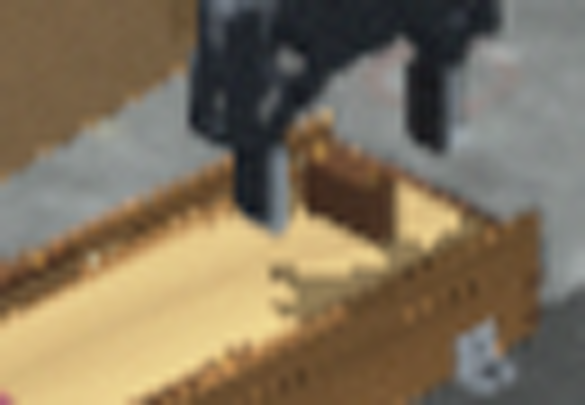

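The block stands between the open fingers (finger tips at about (260,215) and (430,145) in the crop, block at (350,190)). I'll close on it.

Call:
carry_out(
  targets=[255, 0, 0, 0, 0, 255, 0, 0, 0, 0, 255, 0, 0, 0, 0, 255, 0, 0, 0, 0, 255, 0, 0, 0, 0, 255, 0, 0, 0, 0, 255, 0, 0, 0, 0, 255, 0, 0, 0, 0],
  newtons=40,
)

```text
t: 4.0
eef_pos: [0.5815, -0.0009, 0.0495]
tool_rot: [-0.0, 0.993, -0.119, 0.0]
contact_force: [-0.3, -0.4, 2.8]
gripper_width: 0.154
grasp_force: 40.2
```

Gripped at about 13 mm, which matches the 14 mm block. Now I lift 7 mm.

Call:
carry_out(
  targets=[255, 0, 0, 2, 0, 255, 0, 0, 2, 0, 255, 0, 0, 2, 0, 255, 0, 0, 1.5, 0, 255, 0, 0, 0, 0, 255, 0, 0, 0, 0],
)

```text
t: 4.6
eef_pos: [0.5809, -0.0006, 0.0561]
tool_rot: [-0.0, 0.993, -0.118, -0.0]
contact_force: [1.3, 2.6, -11.5]
gripper_width: 0.156
grasp_force: 42.1
```

The rails take about 10 N. I'll try a short slide towards case -x to see whether the lip is cleared.

Call:
carry_out(
  targets=[255, -0.5, -2, 0, 0, 255, -0.5, -2, 0, 0, 255, -0.5, -2, 0, 0, 255, -0.5, -2, 0, 0, 255, 0, 0, 0, 0],
)

```text
t: 5.1
eef_pos: [0.5785, -0.0075, 0.0562]
tool_rot: [-0.001, 0.993, -0.118, -0.001]
contact_force: [1.6, 5.2, -11.2]
gripper_width: 0.152
grasp_force: 42.4
```

Run:
```python
from h import *
print(bot.get_obs()['torque'])
s=grab('side')
b=cv2.resize(s['frame'][170:215,220:285],None,fx=10,fy=10,interpolation=2);cv2.imwrite('pics/g2.png',b[:,:,::-1])
```

```text
[ 0.00996849 -0.15719143 -0.06536819]
```

View pics/g2.png

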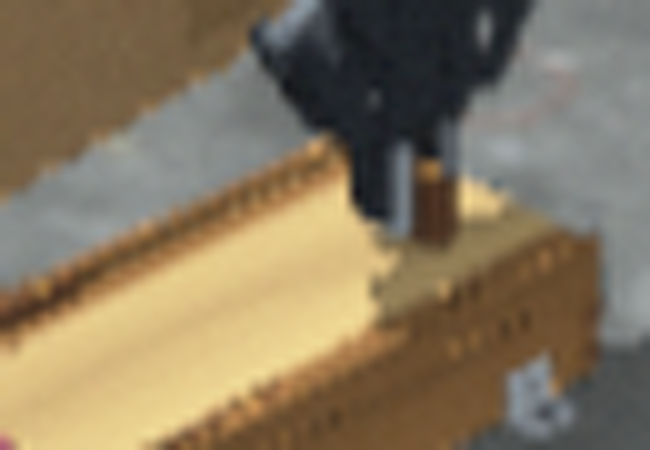

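The lip strip is now hidden under the board (the lid edge runs to (500,200) and (560,235)), and it moved 7 mm at only 5 N, so it is over the lip. I slide on.

Call:
carry_out(
  targets=[255, -1.4, -6, 0, 0, 255, -1.4, -6, 0, 0, 255, -1.4, -6, 0, 0, 255, -1.4, -6, 0, 0, 255, -1.4, -6, 0, 0, 255, -1.5, -6, 0, 0, 255, -1.5, -6, 0, 0, 255, -1.5, -6, 0, 0],
)

```text
t: 5.95
eef_pos: [0.5677, -0.0575, 0.0569]
tool_rot: [0.0, 0.993, -0.119, 0.0]
contact_force: [1.8, 3.8, -7.9]
gripper_width: 0.155
grasp_force: 41.4
```

Call:
carry_out(
  targets=[255, -1.4, -6, 0, 0, 255, -1.4, -6, 0, 0, 255, -1.5, -6, 0, 0, 255, -1.4, -6, 0, 0, 255, -1.5, -6, 0, 0, 255, -1.5, -6, 0, 0, 255, -1.5, -6, 0, 0, 255, -1.5, -6, 0, 0, 255, 0, 0, 0, 0, 255, 0, 0, 0, 0],
)

```text
t: 6.95
eef_pos: [0.5562, -0.1051, 0.0569]
tool_rot: [-0.0, 0.993, -0.119, 0.0]
contact_force: [-0.1, 0.5, -1.1]
gripper_width: 0.155
grasp_force: 39.8
```

The lid is free: 107 mm out, with only its own weight left on the tool. I lift it and carry it to the bare area, turning it 13.6°.

Call:
carry_out(
  targets=[255, 0, -1, 4, 0, 255, 0, -2, 8, 0, 255, 0, -2, 12, 0, 255, 0, -4, 14, 0, 255, 2, -10, 12, 0.8, 255, 6, -18, 0, 0.8, 255, 6, -18, 0, 1, 255, 6, -18, 0, 1, 255, 6, -18, 0, 1, 255, 6, -18, 0, 1, 255, 6, -18, 0, 1, 255, 6, -18, 0, 1, 255, 6, -18, 0, 1, 255, 6, -18, 0, 1, 255, 6, -18, 0, 1, 255, 6, -18, 0, 1, 255, 6, -14, 0, 1, 255, 5, -8, 0, 1, 255, 0, 0, 0, 0, 255, 0, 0, 0, 0],
  newtons=60,
)

```text
t: 8.95
eef_pos: [0.6352, -0.3432, 0.1072]
tool_rot: [-0.0, 1.0, -0.0, 0.0]
contact_force: [-0.2, 1.4, -1.9]
gripper_width: 0.149
grasp_force: 63.9
```

Run:
```python
from h import *
c=grab('top');s=grab('side')
im=np.vstack([cv2.resize(c['frame'][110:260,190:400],None,fx=1.9,fy=1.9,interpolation=2),np.zeros((1,399,3),np.uint8)])
b=cv2.resize(s['frame'][130:250,200:410],(399,228),interpolation=2)
cv2.imwrite('pics/l1.png',np.vstack([im,b])[:,:,::-1])
```

```text
(no output)
```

View pics/l1.png

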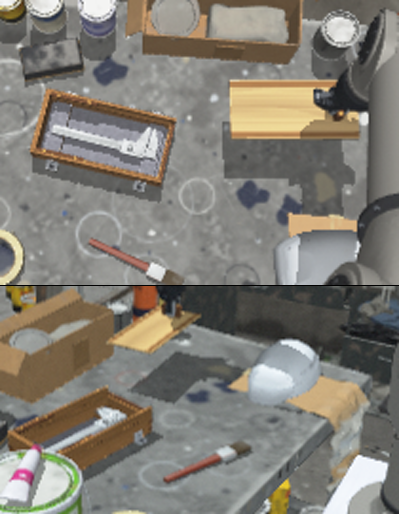

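Lid held level over the bare patch. The caliper lies in the open case, with its jaws to the right and pointing up in the picture (world +x). Now I lower the lid.

Call:
carry_out(
  targets=[255, 0, 0, -15, 0, 255, 0, 0, -20, 0, 255, 0, 0, -20, 0, 255, 0, 0, -15, 0, 255, 0, 0, -10, 0, 255, 0, 0, -5, 0, 255, 0, 0, -3, 0, 255, 0, 0, -2, 0, 255, 0, 0, -2, 0, 255, 0, 0, 0, 0, 255, 0, 0, 0, 0],
  newtons=40,
)

```text
t: 10.15
eef_pos: [0.6354, -0.344, 0.0152]
tool_rot: [0.0, 1.0, -0.0, 0.0]
contact_force: [-0.2, -0.0, -1.5]
gripper_width: 0.146
grasp_force: 63.9
```

Call:
carry_out(
  targets=[255, 0, 0, -1.5, 0, 255, 0, 0, -1.5, 0, 255, 0, 0, -1, 0, 255, 0, 0, 0, 0, 255, 0, 0, 0, 0],
)

```text
t: 10.65
eef_pos: [0.6351, -0.3439, 0.0107]
tool_rot: [-0.0, 1.0, -0.0, -0.0]
contact_force: [-0.2, -0.2, -1.1]
gripper_width: 0.148
grasp_force: 63.9
```

Call:
carry_out(
  targets=[255, 0, 0, -1, 0, 255, 0, 0, -1, 0, 255, 0, 0, -1, 0, 255, 0, 0, 0, 0],
)

```text
t: 11.05
eef_pos: [0.6353, -0.344, 0.0096]
tool_rot: [0.0, 1.0, -0.0, 0.0]
contact_force: [-5.4, 1.6, 11.0]
gripper_width: 0.146
grasp_force: 65.6
```

Contact at 11 N. I release slowly and rise.

Call:
carry_out(
  targets=[255, 0, 0, 1, 0, 190, 0, 0, 0, 0, 160, 0, 0, 0, 0, 130, 0, 0, 0, 0, 130, 0, 0, 0, 0, 130, 0, 0, 0, 0, 130, 0, 0, 0, 0],
)

```text
t: 11.75
eef_pos: [0.6351, -0.3439, 0.0087]
tool_rot: [-0.0, 1.0, -0.0, -0.0]
contact_force: [0.1, -0.7, 0.6]
gripper_width: 0.488
grasp_force: 0.0
```

Call:
carry_out(
  targets=[130, 0, 0, 8, 0, 130, 0, 0, 20, 0, 130, 0, 0, 30, 0, 130, 0, 0, 40, 0, 130, 0, 0, 40, 0, 130, 0, 20, 10, 0, 130, 0, 25, 0, 0, 130, 0, 25, 0, 0, 130, 0, 25, 0, 0, 130, 0, 0, 0, 0],
)

```text
t: 12.75
eef_pos: [0.6359, -0.2427, 0.1571]
tool_rot: [-0.002, 1.0, 0.003, 0.0]
contact_force: [0.4, 0.5, -0.2]
gripper_width: 0.492
grasp_force: 0.0
```

Run:
```python
from h import *
c=grab('top','t2.png');s=grab('side','s2.png')
a=cv2.resize(c['frame'][150:215,200:290],None,fx=8,fy=8,interpolation=2)
b=cv2.resize(s['frame'][130:230,195:330],(720,533),interpolation=2)
cv2.imwrite('pics/c2.png',a[:,:,::-1])
# lid placement via colour mask
h=cv2.cvtColor(c['frame'],cv2.COLOR_RGB2HSV);m=cv2.inRange(h,(12,60,150),(28,200,255));m[:,:300]=0;m[:140]=0;m[205:]=0
k=max(cv2.findContours(m,0,2)[0],key=cv2.contourArea);r=cv2.minAreaRect(k);print(r);print(onz(c,cv2.boxPoints(r),.005))
```

```text
((329.5, 173.5), (29.0, 45.0), 90.0)
[[ 0.69386037 -0.15566359  0.005     ]
 [ 0.69361497 -0.32077511  0.005     ]
 [ 0.58534386 -0.31557389  0.005     ]
 [ 0.58568715 -0.15285632  0.005     ]]
```

View pics/c2.png

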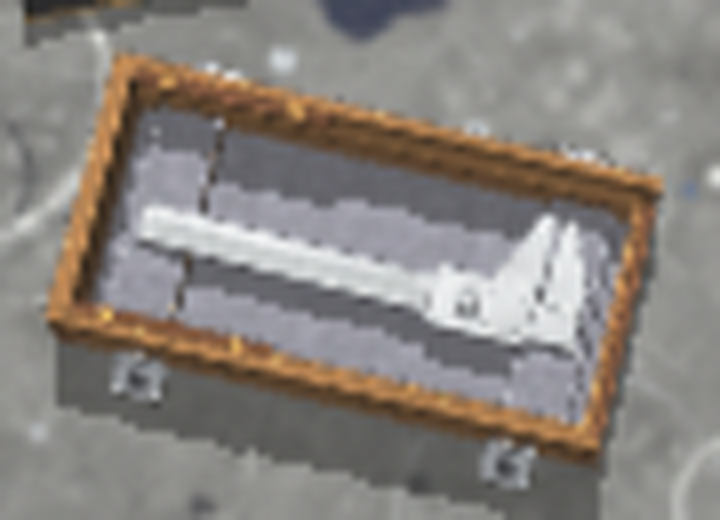

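The caliper is clear in the crop: beam from (143,222), through (415,290), to the sliding head at about (465,300), with the jaw end near (580,340). Now I compute its grip point.

Run:
```python
from h import *
np.set_printoptions(precision=4,suppress=True)
c=grab('top');s=grab('side')
h=cv2.cvtColor(c['frame'],cv2.COLOR_RGB2HSV);m=cv2.inRange(h,(0,0,195),(180,30,255))
w=np.zeros_like(m);w[170:200,212:278]=255;m&=w
k=max(cv2.findContours(m,0,1)[0],key=cv2.contourArea)
P=onz(c,k.reshape(-1,2),.036)
d=np.array([-.2355,-.9719]);e=np.array([-d[1],d[0]]) # e toward +x world (jaws)
# beam direction from beam pixels
ys,xs=np.nonzero(m);Q=onz(c,np.c_[xs,ys],.036)[:,:2]
t=Q@d;b=Q[t<t.min()+.12];vx,vy,x0,y0=cv2.fitLine(b.astype(np.float32),2,0,.01,.01).ravel()
if vy>0:vx,vy=-vx,-vy
d=np.array([vx,vy]);e=np.array([-vy,vx]);print('dir',d,'yaw',np.degrees(np.arctan2(-vy,-vx)))
o=np.array([x0,y0]);T=(Q-o)@d;E=(Q-o)@e
print('len',T.min(),T.max(),T.max()-T.min(),'e',E.min(),E.max())
print('slider from tail',o+d*(T.min()-.0015+.144),'from jaw end',o+d*(T.max()+.0015-.056),'n',len(T))
for a in np.arange(T.min(),T.max(),.008):
    q=E[(T>=a)&(T<a+.008)]; print(round(a-T.min(),3),q.min().round(4),q.max().round(4))
tt=lambda p:(np.array(p,float)-3.5)/8+[200,150]
print('eye',onz(c,tt([[465,300],[143,222]]),.038))
np.save('cal.npy',np.r_[o,d])
S=cv2.resize(s['frame'][185:225,205:275],None,fx=10,fy=10,interpolation=2);cv2.imwrite('pics/s3.png',S[:,:,::-1])
X=np.r_[o+d*(T.min()-.0015+.144),.038];print('in side crop',(proj(s,X)-[205,185])*10+4.5,'top',proj(c,X))
```

```text
dir [-0.254  -0.9672] yaw 75.28673
len -0.059389218182827705 0.1380708305497942 0.1974600487326219 e -0.011981777105553636 0.044988992547732275
slider from tail [0.5841 0.0302] from jaw end [0.584  0.0298] n 332
0.0 -0.0066 0.0047
0.008 -0.0075 0.0074
0.016 -0.0066 0.0083
0.024 -0.0074 0.0075
0.032 -0.0065 0.0058
0.04 -0.0073 0.0067
0.048 -0.0064 0.0067
0.056 -0.0072 0.0076
0.064 -0.0054 0.0068
0.072 -0.0071 0.0051
0.08 -0.0054 0.0069
0.088 -0.0071 0.0052
0.096 -0.007 0.007
0.104 -0.0061 0.0061
0.112 -0.0069 0.007
0.12 -0.006 0.0062
0.128 -0.0103 0.0124
0.136 -0.012 0.0133
0.144 -0.0111 0.0124
0.152 -0.0119 0.0151
0.16 -0.0101 0.0318
0.168 -0.0109 0.045
0.176 -0.0066 0.0397
0.184 -0.0074 0.0442
0.192 -0.0056 0.031
eye [[0.583  0.0251 0.038 ]
 [0.6185 0.1673 0.038 ]]
in side crop [[480.3549 155.3463]] top [[256.2239 186.7529]]
```

View pics/s3.png

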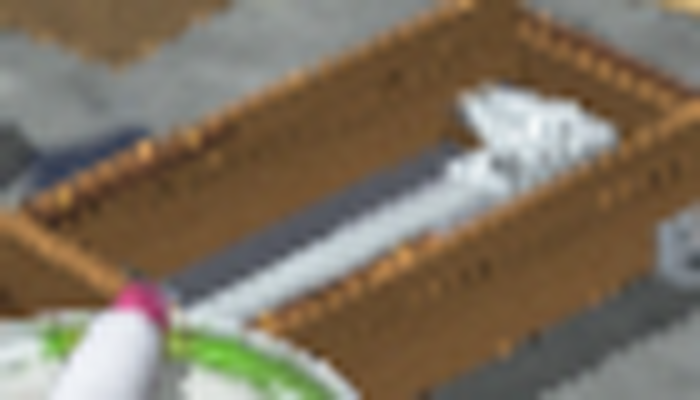

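The side view confirms it: the projected grip point (480,155) falls on the sliding head. Length measured is 197 mm against 201. Grip point (0.584, 0.031), beam yaw 75.3°, so I turn the tool +75.3° and fly above it.

Call:
carry_out(
  targets=[130, -4, 20, 0, 5, 130, -4, 20, 0, 5, 130, -4, 20, 0, 5, 130, -4, 20, 0, 5, 130, -4, 20, 0, 5, 130, -4, 20, 0, 5, 130, -4, 20, 0, 5, 130, -4, 20, 0, 5, 130, -4, 20, 0, 5, 130, -4, 20, 0, 5, 130, -4, 20, 0, 5, 130, -4, 20, 0, 5, 130, -3, 20, 0, 5, 130, 0, 20, -10, 5, 130, 0, 0, -10, 5.3, 130, 0, 0, 0, 0, 130, 0, 0, 0, 0, 130, 0, 0, 0, 0],
  newtons=90,
)

```text
t: 14.75
eef_pos: [0.5847, 0.0298, 0.1372]
tool_rot: [0.0, 0.793, 0.609, 0.0]
contact_force: [0.3, 0.5, 0.5]
gripper_width: 0.49
grasp_force: 0.0
```

Call:
carry_out(
  targets=[130, 0, 1.5, -15, 0, 130, 0, 0, -20, 0, 130, 0, 0, -20, 0, 130, 0, 0, -18, 0, 130, 0, 0, -12, 0, 130, 0, 0, -10, 0, 130, 0, 0, -6, 0, 130, 0, 0, -5, 0, 130, 0, 0, -3, 0, 130, 0, 0, 0, 0, 130, 0, 0, 0, 0],
)

```text
t: 15.85
eef_pos: [0.5844, 0.0326, 0.0282]
tool_rot: [0.0, 0.792, 0.611, 0.0]
contact_force: [0.6, 0.4, 0.1]
gripper_width: 0.493
grasp_force: 0.0
```

Call:
carry_out(
  targets=[200, 0, 0, 0, 0, 255, 0, 0, 0, 0, 255, 0, 0, 0, 0, 255, 0, 0, 0, 0, 255, 0, 0, 0, 0, 255, 0, 0, 0, 0],
)

```text
t: 16.45
eef_pos: [0.5845, 0.0326, 0.0288]
tool_rot: [0.0, 0.792, 0.611, 0.0]
contact_force: [-2.2, -0.5, 5.8]
gripper_width: 0.239
grasp_force: 88.1
```

Gripped, though at 20 mm instead of 25, so perhaps only the fingertips bite. I'll make a small test lift.

Call:
carry_out(
  targets=[255, 0, 0, 2, 0, 255, 0, 0, 3, 0, 255, 0, 0, 3, 0, 255, 0, 0, 0, 0, 255, 0, 0, 0, 0],
)

```text
t: 16.95
eef_pos: [0.5842, 0.0325, 0.0358]
tool_rot: [0.0, 0.792, 0.611, 0.0]
contact_force: [0.1, 0.3, -1.6]
gripper_width: 0.239
grasp_force: 88.3
```

Run:
```python
from h import *
o=bot.get_obs();print(o['contact_force'],o['torque'],o['gripper_width'])
c=grab('top');s=grab('side')
a=cv2.resize(c['frame'][155:205,205:290],None,fx=6,fy=6,interpolation=2);b=cv2.resize(s['frame'][175:223,205:290],None,fx=6,fy=6,interpolation=2)
cv2.imwrite('pics/g4.png',np.vstack([a,b])[:,:,::-1])
```

```text
[ 0.12735734  0.33607335 -1.5704251 ] [-0.01494506  0.00011549 -0.05423159] 0.23935732977699134
```

View pics/g4.png

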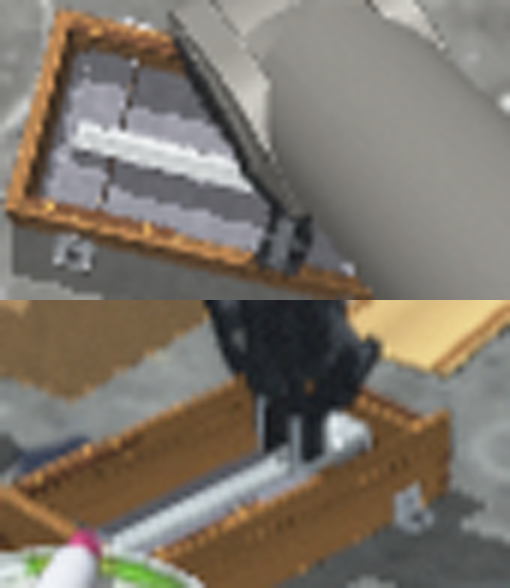

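The force reads -1.6 N, which is the caliper's full weight, and the picture shows the head between the fingers and the beam raised. I lift out of the case, then check clearances numerically.

Call:
carry_out(
  targets=[255, 0, 0, 5, 0, 255, 0, 0, 8, 0, 255, 0, 0, 12, 0, 255, 0, 0, 14, 0, 255, 0, 0, 14, 0, 255, 0, 0, 14, 0, 255, 0, 0, 12, 0, 255, 0, 0, 8, 0, 255, 0, 0, 4, 0, 255, 0, 0, 0, 0, 255, 0, 0, 0, 0],
)

```text
t: 18.15
eef_pos: [0.5838, 0.0324, 0.1263]
tool_rot: [-0.0, 0.792, 0.611, -0.0]
contact_force: [-0.0, -0.2, -2.0]
gripper_width: 0.237
grasp_force: 88.4
```

Run:
```python
from h import *
np.set_printoptions(precision=3,suppress=True)
c=grab('top');s=grab('side')
h=cv2.cvtColor(c['frame'],cv2.COLOR_RGB2HSV)
m=cv2.inRange(h,(0,0,180),(180,40,255));m[:, :325]=0;m[:222]=0;m[275:]=0;m[:,410:]=0
k=max(cv2.findContours(m,0,2)[0],key=cv2.contourArea);x,y,w,hh=cv2.boundingRect(k);print('cap',x,y,w,hh,onz(c,[[x,y],[x+w,y+hh]],.04))
m=cv2.inRange(h,(12,60,130),(28,200,255));m[:,:295]=0;m[:140]=0;m[205:]=0
k=max(cv2.findContours(m,0,2)[0],key=cv2.contourArea);r=cv2.minAreaRect(k);print('lid',r[1],onz(c,cv2.boxPoints(r),.005))
# lid in side view
h=cv2.cvtColor(s['frame'],cv2.COLOR_RGB2HSV);m=cv2.inRange(h,(12,60,150),(28,200,255));m[:,:250]=0;m[:130]=0;m[195:]=0;m[:,340:]=0
k=max(cv2.findContours(m,0,2)[0],key=cv2.contourArea);print('side lid',cv2.boundingRect(k),onz(s,cv2.approxPolyDP(k,4,True).reshape(-1,2),.005))
```

```text
cap 341 231 59 38 [[ 0.428 -0.262  0.04 ]
 [ 0.299 -0.457  0.04 ]]
lid (29.0, 64.0) [[ 0.694 -0.156  0.005]
 [ 0.694 -0.391  0.005]
 [ 0.585 -0.384  0.005]
 [ 0.586 -0.153  0.005]]
side lid (258, 160, 47, 27) [[ 0.579 -0.378  0.005]
 [ 0.65  -0.336  0.005]
 [ 0.688 -0.386  0.005]
 [ 0.678 -0.156  0.005]
 [ 0.58  -0.164  0.005]]
```

The lid lies flat over x 0.58-0.69, y -0.16 to -0.385, and the cap ends at x = 0.43. I carry the caliper to (0.515, -0.28), turning it 14.6°.

Call:
carry_out(
  targets=[255, -3.6, -8, 0, 0.77, 255, -3.6, -14, 0, 0.77, 255, -3.6, -18, 0, 0.77, 255, -3.6, -18, 0, 0.77, 255, -3.6, -18, 0, 0.77, 255, -3.6, -18, 0, 0.77, 255, -3.6, -18, 0, 0.77, 255, -3.6, -18, 0, 0.77, 255, -3.6, -18, 0, 0.77, 255, -3.6, -18, 0, 0.77, 255, -3.6, -18, 0, 0.77, 255, -3.6, -18, 0, 0.77, 255, -3.6, -18, 0, 0.77, 255, -3.6, -18, 0, 0.77, 255, -3.6, -18, 0, 0.77, 255, -3.6, -18, 0, 0.77, 255, -3.6, -18, 0, 0.77, 255, -3.6, -12, 0, 0.77, 255, -3.6, -8, 0, 0.77, 255, 0, 0, 0, 0],
)

```text
t: 20.25
eef_pos: [0.5144, -0.2811, 0.1264]
tool_rot: [-0.0, 0.708, 0.706, -0.001]
contact_force: [-0.4, -0.1, -1.9]
gripper_width: 0.242
grasp_force: 88.4
```

Call:
carry_out(
  targets=[255, 0, 0, 0, 0, 255, 0, 0, -8, 0, 255, 0, 0, -14, 0, 255, 0, 0, -16, 0, 255, 0, 0, -16, 0, 255, 0, 0, -16, 0, 255, 0, 0, -14, 0, 255, 0, 0, -10, 0, 255, 0, 0, -8, 0, 255, 0, 0, -6, 0, 255, 0, 0, -4, 0, 255, 0, 0, 0, 0, 255, 0, 0, 0, 0, 255, 0, 0, 0, 0],
)

```text
t: 21.65
eef_pos: [0.5161, -0.2796, 0.0153]
tool_rot: [0.0, 0.708, 0.707, 0.0]
contact_force: [0.3, -0.4, -1.5]
gripper_width: 0.237
grasp_force: 88.4
```

Call:
carry_out(
  targets=[255, 0, 0, -2, 0, 255, 0, 0, -2, 0, 255, 0, 0, -2, 0, 255, 0, 0, -2, 0, 255, 0, 0, -1.5, 0, 255, 0, 0, -1, 0, 255, 0, 0, 0, 0, 255, 0, 0, 0, 0],
)

```text
t: 22.45
eef_pos: [0.516, -0.2795, 0.0084]
tool_rot: [0.001, 0.708, 0.706, -0.001]
contact_force: [-13.4, 4.5, 40.2]
gripper_width: 0.236
grasp_force: 98.7
```

Contact came at TCP 8 mm, which means the felt rests top out at 20 mm above the trolley, so the caliper is flat on it now. I unload, then release.

Call:
carry_out(
  targets=[255, 0, 0, 2, 0, 255, 0, 0, 1, 0, 255, 0, 0, 0, 0],
)

```text
t: 22.75
eef_pos: [0.5158, -0.2795, 0.0087]
tool_rot: [0.0, 0.708, 0.707, -0.0]
contact_force: [-4.6, 0.9, 13.5]
gripper_width: 0.24
grasp_force: 92.1
```

Call:
carry_out(
  targets=[255, 0, 0, 0.5, 0, 195, 0, 0, 0, 0, 180, 0, 0, 0, 0, 165, 0, 0, 0, 0, 140, 0, 0, 0, 0, 130, 0, 0, 0, 0, 130, 0, 0, 0, 0, 130, 0, 0, 0, 0],
)

```text
t: 23.55
eef_pos: [0.5158, -0.2794, 0.0077]
tool_rot: [-0.0, 0.708, 0.707, 0.0]
contact_force: [-0.5, 1.0, -1.0]
gripper_width: 0.491
grasp_force: 0.0
```

Call:
carry_out(
  targets=[130, 0, 0, 6, 0, 130, 0, 0, 14, 0, 130, 0, 0, 25, 0, 130, 0, 0, 35, 0, 130, 0, 0, 40, 0, 130, 0, 0, 40, 0, 130, 0, -40, 20, 0, 130, 0, -40, 0, 0, 130, -10, -40, 0, 0, 130, -10, -40, 0, 0, 130, -10, -40, 0, 0, 130, -10, -40, 0, 0, 130, 0, -40, 0, 0, 130, 0, 0, 0, 0, 130, 0, 0, 0, 0],
)

```text
t: 25.05
eef_pos: [0.4754, -0.5599, 0.1884]
tool_rot: [0.0, 0.708, 0.706, 0.0]
contact_force: [0.4, 0.0, 0.3]
gripper_width: 0.491
grasp_force: 0.0
```

Run:
```python
from h import *
np.set_printoptions(precision=3,suppress=True)
c=grab('top','tf.png');s=grab('side','sf.png')
a=cv2.imread('pics/top0.png')[:,:,::-1]
def mk(f,lo,hi): return cv2.inRange(cv2.cvtColor(f,cv2.COLOR_RGB2HSV),lo,hi)
for n,cam,f0 in(('top',c,a),('side',s,cv2.imread('pics/side0.png')[:,:,::-1])):
    q=proj(cam,[[.45,-.41,0],[.45,-.12,0],[.575,-.12,0],[.575,-.41,0]]).astype(np.int32)
    w=np.zeros((384,512),np.uint8);cv2.fillPoly(w,[q],255)
    d=cv2.absdiff(cam['frame'],f0).max(2)
    m=((d>40)&(cam['frame'].min(2)>150)&(w>0)).astype(np.uint8)*255
    ks=cv2.findContours(cv2.morphologyEx(m,3,np.ones((3,3))),0,1)[0];k=max(ks,key=cv2.contourArea)
    P=onz(cam,k.reshape(-1,2),.008);print(n,'px',cv2.boundingRect(k),'min',P.min(0),'max',P.max(0))
# lid + unchanged bystanders
m=mk(c['frame'],(12,60,130),(28,200,255));m[:,:295]=0;m[:140]=0;m[205:]=0
k=max(cv2.findContours(m,0,2)[0],key=cv2.contourArea);print('lid',onz(c,cv2.boxPoints(cv2.minAreaRect(k)),.005))
d=(cv2.absdiff(c['frame'],a).max(2)>50).astype(np.uint8);d[:100]=0;d[285:]=0
print([cv2.boundingRect(k) for k in cv2.findContours(d,0,2)[0] if cv2.contourArea(k)>8])
```

```text
top px (304, 194, 56, 17) min [ 0.505 -0.338  0.008] max [ 0.563 -0.14   0.008]
side px (292, 171, 23, 22) min [ 0.502 -0.343  0.008] max [ 0.555 -0.141  0.008]
lid [[ 0.694 -0.156  0.005]
 [ 0.694 -0.391  0.005]
 [ 0.585 -0.384  0.005]
 [ 0.586 -0.153  0.005]]
[(508, 275, 4, 10), (504, 268, 6, 12), (478, 230, 16, 29), (355, 194, 4, 10), (304, 194, 56, 17), (503, 189, 9, 13), (444, 184, 38, 47), (472, 169, 36, 37), (210, 163, 70, 41), (307, 160, 64, 29)]
```

Caliper at x 0.505-0.563, y -0.34 to -0.14: full length and width, both views agreeing at table height. The lid is unchanged and no bystander has moved. The robot is clear.

```bash
python3 -c "
from station import bot
print(bot.hand_in())"
```

```text
the job is handed in; nothing more can be done
None
```

The job is handed in: the case is open, and the lid (pull block up) and the caliper lie flat on the bare trolley top, both placed without a drop and with nothing else moved; setting the caliper down briefly read 40 N at the wrist.

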